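# Seat an agar plate in the colony counter and start the count

### The arm

A 7-joint arm with a two-finger parallel gripper is mounted at the origin on a cart in front of the work surface, level with it; the furniture and walls round the work are solid. World frame = base frame: x ahead of the robot, y to its left, z up, the work surface at z = 0. Lengths are in m, angles in rad, forces in N, time in s.
With the tool pointing down it reaches from about 0.425 to 0.925 m from the base axis. Payload 6.8 kg.
Tool frame: the origin (TCP) lies at the very end of the fingers, on their centre line; the grasp point (between the pads) lies 19 mm behind it; z points along the fingers, y is the line along which they close (so a half turn about z gives the same grasp; the last joint's range is limited). The gripper opens to 85 mm and grips with 20 to 120 N. Pads are 22 mm wide; open, the fingers measure 114 mm over their backs; the gripper's body (76 mm by 85 mm) begins 54 mm behind the grasp point. The pads swing forward as they close: fully open they stand 13 mm farther back than shut.
Start: joints at [1.2, 0.477, 0.022, 1.555, -0.011, 1.109, -0.083], TCP at [0.175, -0.652, 0.231] pointing down, gripper open.
Joint ranges: [-2.96, 2.96], [-0.34, 2.1], [-1.41, 1.46], [0.24, 2.44], [-1.37, 4.51], [0.17, 1.92], [-2.96, 2.96]. Speed limits (rad/s): [2.39, 2.39, 3.14, 3.14, 3.14, 3.14, 3.14].

### API

Orientations are given as a unit quaternion [w, x, y, z].
In Python, from station import bot, vision, workorder gives the robot as it stands (bot), with the cameras (vision) and the job (workorder).
- The arm moves only by the shell command python3 nudge.py 'ROWS' [FORCE]. ROWS is a JSON list of rows, 1 to 20 of them, each of 5 numbers: dx, dy, dz in m, then a turn about the tool's z in rad, then the opening from 0.0 (shut) to 1.0 (fully open); each row shifts and turns the commanded pose from where the row before left it, along the tool's axes as they then stand; what a row does not reach is not made up. A row lasts 1/10 s, in which the tool goes at most 0.05 m and 0.15 rad, less where a joint would pass 70% of its speed; a pose out of reach is approached as far as the arm can. The fingers move at their own pace and stop on an object; FORCE is the grip in N (left out, the last holds). Time passes only in rows, so rows that do not move let the fingers close. It prints the time, the measured TCP pose, the force, the opening and the grip force at its end. Input that does not fit is refused with a message, and nothing moves.
- bot.get_obs(): the state, without advancing time (a new reading comes with each control period).
- vision.read_camera(name): name is "scene" or "top" or "wrist"; returns the picture (480x640x3 uint8, blue, green, red); there is no depth.
- vision.camera_info(name): a dict with "vertical_fov" (degrees; the focal length in pixels is half the picture's height over the tangent of half this angle, whatever the lens; pixels are square), "cx", "cy" (the principal point, pixels), "view" (4x4, takes a point from world to camera coordinates); the wrist camera has in their place "hand_eye" (4x4, takes a point from camera to tool coordinates, whose origin is the TCP and whose axes are the flange's). Camera axes: x right, y up, looking along -z (the intrinsics and any distortion apply to the point x, -y, -z); pixel columns grow to the right and rows downward; lengths in m; the calibration is good to about 2 mm. The wrist camera is an equidistant fisheye: a pixel r from the principal point sees the ray r / f radians off the axis. A picture is of the moment at which its call begins: read the wrist's pose just before it. camera_info takes no time and is no camera call.
- workorder.hand_in(): hands the job in; it is judged then, once.
The state is a dict: "t": time; "q": joint angles; "joint_vel": joint speeds; "joint_torque": joint torques, N m; "eef_pos": TCP position; "tool_rot": TCP orientation; "contact_force": force on the tool from outside, world axes, zero at the start; "torque": the same for the moment, N m; "gripper_width": opening from 0.0 (shut) to 1.0 (fully open); "grasp_force": force on a finger pad.
Only numpy, scipy, OpenCV 4.12 (cv2) and the standard library are available. Lean on these libraries where they do the work, as an engineer would, in place of code of your own. Each camera call takes 0.05 s, during which the arm holds its last target. There are 200 camera calls.

### The job

The agar dish on the open drawer of the colony counter stands half beside its round seat, up on the rim. Without picking it up, nudge it across the drawer with the fingertips until it drops flat into the seat, then push the drawer fully home, and last press the green start key right down and let it come up again. Leave the spare dish, the marker and the forceps where they lie.

Things in the scene. Friction and masses are not known exactly. Their poses are not given: they have to be found in the camera images.
- counter: Colony counter, low white bench instrument, fixed: 165 mm deep (x), 200 wide (y). Origin: at table height under the middle of its front face; +x from front face to back, the drawer comes out to its -x. Front 65 mm of its top: flat ledge 72 mm high with display (+y) and green key (-y); behind, 106 mm high. Drawer slot is open to 11 mm above the deck: a seated dish passes, a dish on the rim does not
- drawer (a joint): How far the drawer stands out of the counter (m): 0 fully home, 0.12 fully out. It slides along the counter's x axis with about 4 N of friction, has no spring and stays where it is left
- seat (a point): Centre of the floor of the round seat, a black-floored recess in the drawer's bare metal deck, 92 mm across, 9 mm deep, chamfered rim; moves with the drawer. Axes as the counter's. The deck is flat, 130 mm wide (y), 40 mm above the table, from 55 mm in front (-x) of this point to behind it into the counter; nothing stands above it
- drawer_front (a point): Middle of the upper edge of the outer (-x) face of the drawer's blue front plate: 150 mm wide (y), 8 thick, upright, from 14 to 40 mm above the table (top level with the deck). The place to push. With the drawer home this face stands 16 mm in front of the counter's face
- start_key (a joint): How far the green start key is pressed down (m): 0 up, 0.004 fully down. A spring pushes it back; fully down takes about 4 N
- start_key_top (a point): Centre of the top of the round green start key, 24 mm across, on the counter's ledge
- dish: Agar dish with lid, a closed clear round disc 89 mm across, 15 high, about 35 g, beige inside. Origin: centre of its underside. It lies flat on the deck partly over the seat, centre 15 to 60 mm from the seat's, on the robot's side. It slides easily, tips in when its centre is within about 12 mm of the seat's, drops flat when pushed on to the middle; its top is then 6 mm above the deck
- spare_dish: A second dish of the same kind on the table beside the counter; leave it. Origin: centre of its underside
- marker: White and red marker pen, 135 x 17 x 16 mm, lying on the table; leave it. Origin: middle of its underside
- tweezers: Steel forceps, 137 x 16 x 9 mm, lying on the table; leave them. Origin: middle of their underside

How it is judged:
On the way, in this order (a step that is already met when the one before it is completed fails the run):
1. the dish lies flat in its seat (horizontal distance between dish and seat below 0.004 m and z of dish in the frame of seat below 0.002 m and angle between dish's own z axis and vertical below 0.03 rad), for 0.2 s.
2. the drawer is fully home with the dish seated (value of joint drawer below 0.004 m and horizontal distance between dish and seat below 0.004 m and z of dish in the frame of seat below 0.002 m), for 0.2 s.
3. the start key is pressed down with the drawer home (value of joint start_key above 0.003 m and value of joint drawer below 0.004 m), for 0.1 s.
At the end, for the whole second after the job is handed in: The drawer is home (within 4 mm), the dish lies flat and at rest on the floor of its seat (centre within 4 mm, underside within 2 mm of the floor), the start key is up again, and the spare dish, marker and forceps lie within 20 mm of where they were (all of step 2 and value of joint start_key below 0.001 m and angle between dish's own z axis and vertical below 0.03 rad and linear speed of dish below 0.01 m/s and distance of each of spare_dish, marker, tweezers from where it was at the start of the episode below 0.02 m); the robot touches nothing.
It fails at once if the dish is lifted off the drawer (more than 6 mm above its deck) (z of dish in the frame of seat above 0.015 m).
It fails at once if the dish is tipped up by more than 20 degrees (angle between dish's own z axis and vertical above 0.35 rad).
It fails at once if the dish is pushed off the drawer (z of dish in the frame of seat below -0.006 m).
It fails at once if a bystander (spare dish, marker, forceps) is moved by more than 20 mm (distance of any of spare_dish, marker, tweezers from where it was at the start of the episode above 0.02 m).
It also fails if it takes over 58 s, if anything falls off the work surface, if the arm or the gripper's body presses on something with over 40 N, if the wrist force passes 120 N, or if a joint passes its speed limit or range.

## Working session

There is one attempt and no reset: what is moved stays moved. The work goes in short steps, Python scripts to look and compute and a shell command to move; the robot and the scene stay as the last step left them, time stands still between calls to the robot, and variables do not carry over. Pictures are saved under pics/ and viewed, at most 10 in all, crops included, and the job is handed in when it is done.

```bash
ls; mkdir -p pics
python3 - <<'E'
from station import bot, vision, workorder
import cv2,numpy as np
for n in ("scene","top"):
    cv2.imwrite(f"pics/{n}0.png",vision.read_camera(n)); i=vision.camera_info(n); print(n,{k:(np.round(v,4).tolist() if k=='view' else v) for k,v in i.items()})
o=bot.get_obs(); print(o)
print(vision.camera_info("wrist"))
E
```

```text
nudge.py
pics
station.py
scene {'vertical_fov': 47.573412986770514, 'cx': 317.19557209130323, 'cy': 237.90560734251548, 'view': [[-0.6228, -0.7821, -0.021, 0.4401], [0.4824, -0.405, 0.7767, -0.2875], [-0.616, 0.4736, 0.6295, -0.643], [0.0, 0.0, 0.0, 1.0]]}
top {'vertical_fov': 52.15849486870315, 'cx': 329.8547219311558, 'cy': 241.2171880339235, 'view': [[0.0238, -0.9996, -0.016, 0.1087], [0.9972, 0.0226, 0.0717, -0.5322], [-0.0713, -0.0176, 0.9973, -0.9951], [0.0, 0.0, 0.0, 1.0]]}
{'t': 0.1, 'q': array([ 1.19991158,  0.47770151,  0.02237604,  1.55634594, -0.01152432,
        1.10928939, -0.08306248]), 'joint_vel': array([ 0.00074409, -0.00292477, -0.00011465, -0.00100505, -0.00135091,
       -0.00037374,  0.00154982]), 'joint_torque': array([ 4.48560299e-03, -5.97754133e+01,  1.61307435e+00, -2.81955349e+01,
        1.27285643e-02,  4.89512182e-03, -1.14041188e-05]), 'eef_pos': array([ 0.17518502, -0.65132491,  0.23043706]), 'tool_rot': array([-7.91811900e-04,  9.91378989e-01,  1.31023078e-01, -1.60258361e-04]), 'contact_force': array([-0.58572611,  0.08245778,  0.41072502]), 'torque': array([-0.0263909 , -0.0267184 ,  0.03598471]), 'grasp_force': 0.0, 'gripper_width': 1.0000223148995955}
{'vertical_fov': 65.70646984690485, 'cx': 323.20156792716267, 'cy': 240.08862120681403, 'hand_eye': array([[ 4.72084926e-04,  9.61664864e-01,  2.74227035e-01,
         6.96119680e-02],
       [ 9.99999773e-01, -5.86004925e-04,  3.33502961e-04,
        -2.04290362e-05],
       [ 4.81416473e-04,  2.74226816e-01, -9.61664922e-01,
        -1.42685912e-01],
       [ 0.00000000e+00,  0.00000000e+00,  0.00000000e+00,
         1.00000000e+00]])}
```

View pics/top0.png

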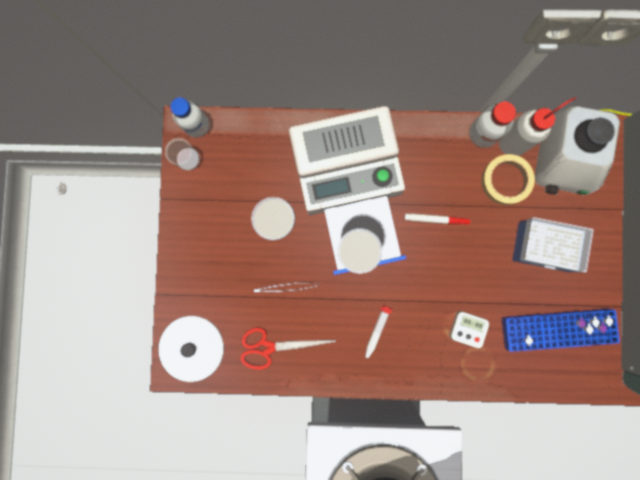

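View pics/scene0.png

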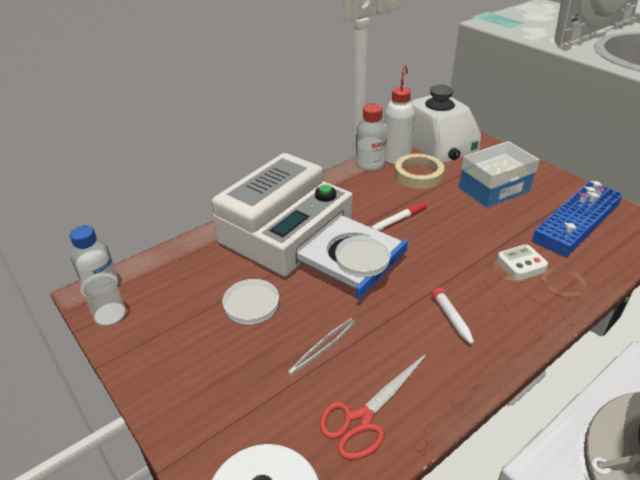

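The top view shows the counter turned by about 10°, with the blue drawer front from (334,272) to (404,259). The dish is at about (360,250), the black crescent of the seat shows behind it, and the green key is at (383,175). The scene view confirms this. Next I measure.

```bash
cat > h.py <<'E'
import numpy as np,cv2
from station import bot, vision, workorder
def ray(n,uv,z):
    i=vision.camera_info(n); f=240/np.tan(np.radians(i['vertical_fov']/2)); V=np.array(i['view'])
    uv=np.atleast_2d(uv).astype(float)
    d=np.c_[(uv[:,0]-i['cx'])/f,-(uv[:,1]-i['cy'])/f,-np.ones(len(uv))]@V[:3,:3]
    c=-V[:3,:3].T@V[:3,3]
    return (c+d*((z-c[2])/d[:,2])[:,None])[:,:2]
def circ(p):
    A=np.c_[2*p,np.ones(len(p))]; s=np.linalg.lstsq(A,(p**2).sum(1),rcond=None)[0]
    return s[:2],np.sqrt(s[2]+s[:2]@s[:2])
def big(m,n=1):
    c=cv2.findContours(m.astype(np.uint8),cv2.RETR_EXTERNAL,cv2.CHAIN_APPROX_NONE)[0]
    return sorted(c,key=cv2.contourArea)[-n:]
E
python3 - <<'E'
from h import *
t=cv2.imread('pics/top0.png'); s=cv2.imread('pics/scene0.png')
for n,im,box in (("top",t,(285,100,415,280)),("scene",s,(210,150,415,300))):
    h=cv2.cvtColor(im,cv2.COLOR_BGR2HSV).astype(int); H,S,V=h[...,0],h[...,1],h[...,2]
    m=np.zeros(H.shape,bool); m[box[1]:box[3],box[0]:box[2]]=1
    g=big(m&(H>45)&(H<85)&(S>100))[0][:,0]; p=ray(n,g,.076); print(n,"key",circ(p), g.mean(0))
    b=big(m&(H>100)&(H<130)&(S>120)&(V>80))[0][:,0]; p=ray(n,b,.04)
    r=cv2.minAreaRect(b.astype(np.float32)); print("blue px",cv2.boxPoints(r).tolist(), ray(n,cv2.boxPoints(r),.04).round(4).tolist())
    x=dict(top=(360,250),scene=(362,255))[n]; print("dish hsv",h[x[1],x[0]],"seat",h[225 if n=="top" else 240,362 if n=="top" else 340],"deck",h[210,340] if n=="top" else h[235,320])
    cv2.imwrite(f"pics/c_{n}.png",cv2.resize(im[box[1]:box[3],box[0]:box[2]],None,fx=3,fy=3,interpolation=cv2.INTER_CUBIC))
a=cv2.imread('pics/c_top.png');b=cv2.imread('pics/c_scene.png')
o=np.zeros((560,800,3),np.uint8); o[:540,:390]=a; b=cv2.resize(b,(410,300)); o[:300,390:]=b; cv2.imwrite('pics/c.png',o)
E
```

```text
top key (array([0.65872115, 0.01953894]), np.float64(0.010715898274049762)) [382.46666667 175.        ]
blue px [[379.5882873535156, 261.3529357910156], [403.8235778808594, 255.2941131591797], [404.4706115722656, 257.8823547363281], [380.2353210449219, 263.941162109375]] [[0.4896, 0.0193], [0.5029, -0.0294], [0.4977, -0.0307], [0.4844, 0.0179]]
dish hsv [ 21  19 226] seat [173  11  97] deck [105   4 247]
scene key (array([0.66671775, 0.01121081]), np.float64(0.0130897043428414)) [325.         189.63333333]
blue px [[351.00006103515625, 292.0000305175781], [404.50006103515625, 238.50003051757812], [411.50006103515625, 245.50003051757812], [358.00006103515625, 299.0000305175781]] [[0.4633, 0.1257], [0.5026, -0.0318], [0.4817, -0.0274], [0.4451, 0.1275]]
dish hsv [ 26  17 209] seat [30  6 44] deck [ 15   2 214]
```

View pics/c.png

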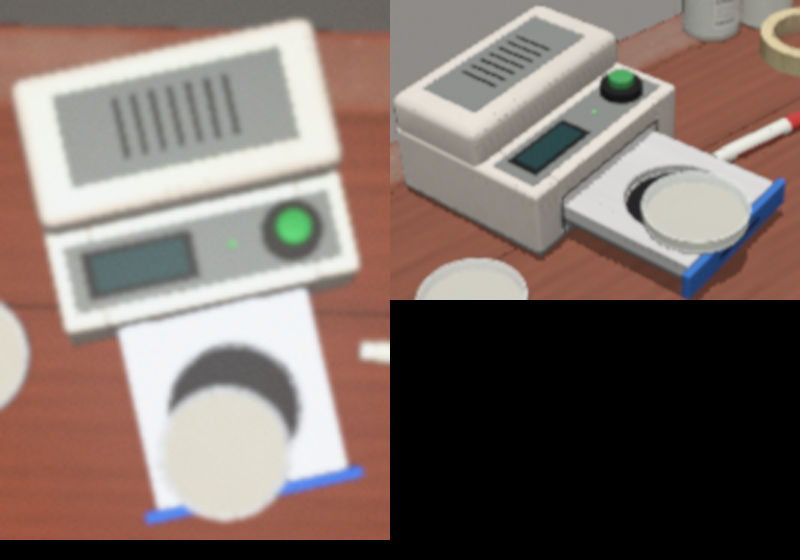

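The crop shows the dish at about crop (226,452), overhanging the front plate, and the seat circle at about (235,408). The key is a green cap on a black collar.

Run:
```python
from h import *
from scipy.optimize import least_squares
t=cv2.imread('pics/top0.png'); s=cv2.imread('pics/scene0.png')
# key triangulation from green centroids
def cen(z): return ray("top",[382.47,175],z)[0]-ray("scene",[325,189.6],z)[0]
zs=np.linspace(.06,.1,41); k=min(zs,key=lambda z:np.hypot(*cen(z))); print("key z",k,ray("top",[382.47,175],k),cen(k))
def dosort(n,im,box):
    h=cv2.cvtColor(im,cv2.COLOR_BGR2HSV).astype(int); H,S,V=h[...,0],h[...,1],h[...,2]
    m=np.zeros(H.shape,bool); m[box[1]:box[3],box[0]:box[2]]=1
    bl=m&(H>100)&(H<130)&(S>120)&(V>80); yx=np.argwhere(bl)
    p=ray(n,yx[:,::-1],.04)
    if n=="top":
        l=cv2.fitLine(p.astype(np.float32),cv2.DIST_HUBER,0,1e-4,1e-4).ravel(); u=l[:2]*np.sign(l[1]); q=p@u
        print("blue dir",u,"yaw",np.arctan2(-u[0],u[1]),"mid",l[2:],"ends",u*(q.min()-l[2:]@u)+l[2:],u*(q.max()-l[2:]@u)+l[2:])
    d=cv2.morphologyEx((m&(H>12)&(H<40)&(S>9)&(S<50)&(V>150)).astype(np.uint8),cv2.MORPH_OPEN,np.ones((5,5)))
    c=big(d)[0][:,0]; p=ray(n,c,.055); cc,r=circ(p); print(n,"dish",cc,r,len(c))
    k=m&(V<140)&(S<60); k=big(k)[0][:,0]
    if n=="top": 
        P=ray(n,k,.040); far=np.linalg.norm(ray(n,k,.055)-cc,axis=1)>.051
        print("seat",circ(P[far]),far.sum())
dosort("top",t,(320,205,415,280)); dosort("scene",s,(310,205,415,300))
```

```text
key z 0.085 [[0.65677026 0.02027576]] [0.00021527 0.0007168 ]
blue dir [-0.24085946  0.97056   ] yaw 0.24325131 mid [0.4853454  0.02763233] ends [ 0.4996974  -0.03020007] [0.46465889 0.11099006]
top dish [0.50875626 0.06088928] 0.03861197716440729 113
seat (array([0.5397127 , 0.05462906]), np.float64(0.041729131000994825)) 59
scene dish [0.50230741 0.067624  ] 0.039056437511771985 127
```

Measured positions:

| Item | Value |
|---|---|
| Dish centre | (0.508, 0.0605), with the beige at z 0.047 |
| Seat | (0.5395, 0.0546) |
| Counter yaw | 0.243 |
| Key | (0.657, 0.020, ~0.085) |

The push direction is about -0.185 rad. I approach first.

```bash
python3 nudge.py '[[0.036,-0.027,0,0,0.5],[0.036,-0.027,0,0,0.5],[0.036,-0.027,0,0,0.5],[0.036,-0.027,0,0,0.5],[0.036,-0.027,0,0,0.5],[0.036,-0.027,0,0,0.5],[0.036,-0.027,0,0,0.5],[0.036,-0.027,0,0,0.5],[0.036,-0.027,0,0,0.5],[0.036,-0.027,0,0,0.5],[0,0,0,0.15,0.5],[0,0,0,0.15,0.5],[0,0,0,0.148,0.5],[0,0,0,0,0.5]]' 20
cat >> h.py <<'E'
def pose():
    o=bot.get_obs(); w,x,y,z=o['tool_rot']
    from scipy.spatial.transform import Rotation as R
    return o,R.from_quat([x,y,z,w]).as_matrix()
def to(x,y,z,ang=None):
    o,M=pose(); d=M.T@(np.array([x,y,z])-o['eef_pos']); a=np.arctan2(M[1,0],M[0,0])
    print("t",o['t'],"pos",o['eef_pos'].round(4),"ang",a.round(3),"F",o['contact_force'].round(1),"tool d",d.round(4),"turn",None if ang is None else round(a-ang,3))
E
python3 -c "
from h import *
to(.443,.073,.1,-.185)"
```

```text
t: 1.5
eef_pos: [0.4527, -0.2973, 0.231]
tool_rot: [-0.0, 0.996, -0.093, -0.0]
contact_force: [0.3, 0.5, -0.4]
gripper_width: 0.503
grasp_force: 0.0
t 1.5 pos [ 0.4527 -0.2973  0.231 ] ang -0.186 F [ 0.3  0.5 -0.4] tool d [-0.078  -0.3621  0.131 ] turn -0.001
```

```bash
python3 nudge.py '[[-0.0078,-0.0362,0,0,0.5],[-0.0078,-0.0362,0,0,0.5],[-0.0078,-0.0362,0,0,0.5],[-0.0078,-0.0362,0,0,0.5],[-0.0078,-0.0362,0,0,0.5],[-0.0078,-0.0362,0,0,0.5],[-0.0078,-0.0362,0,0,0.5],[-0.0078,-0.0362,0,0,0.5],[-0.0078,-0.0362,0,0,0.5],[-0.0078,-0.0362,0,0,0.5],[0,0,0.04,0,0.5],[0,0,0.04,0,0.5],[0,0,0.04,0,0.5],[0,0,0.04,0,0.5],[0,0,0.04,0,0.5],[0,0,0.02,0,0.5],[0,0,0,0,0.5]]'
python3 -c "
from h import *
to(.443,.073,.0,-.185); cv2.imwrite('pics/w1.png',vision.read_camera('wrist'))"
```

```text
t: 3.2
eef_pos: [0.4406, 0.0721, 0.0089]
tool_rot: [0.001, 0.996, -0.091, -0.003]
contact_force: [-0.4, 0.3, 0.9]
gripper_width: 0.5
grasp_force: 0.0
t 3.2 pos [0.4406 0.0721 0.0089] ang -0.181 F [-0.4  0.3  0.9] tool d [ 0.0022 -0.0013  0.0089] turn 0.004
```

View pics/w1.png

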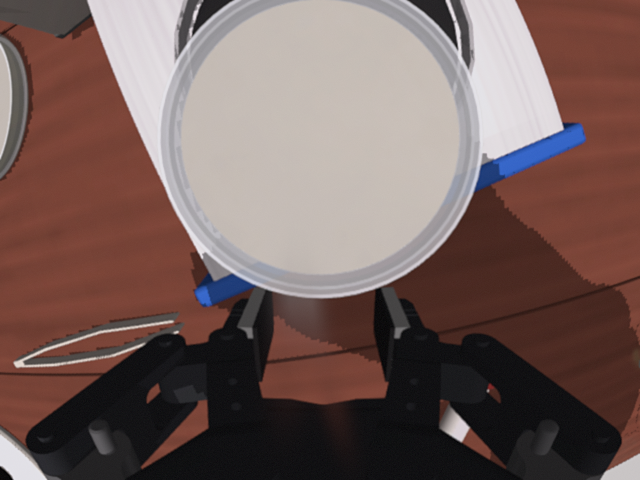

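The wrist view shows the two fingertips at (265,300) and (380,300), centred on the dish at (321,145). The seat rim is symmetric at columns 178 and 470. Now I touch the table gently to find the tip height.

```bash
python3 nudge.py '[[0,0,0.003,0,0.5],[0,0,0.001,0,0.5],[0,0,0,0,0.5]]'; python3 nudge.py '[[0,0,0.002,0,0.5],[0,0,0,0,0.5]]';python3 nudge.py '[[0,0,0.002,0,0.5],[0,0,0,0,0.5]]'
```

```text
t: 3.55
eef_pos: [0.4437, 0.0727, 0.0083]
tool_rot: [-0.0, 0.996, -0.092, 0.001]
contact_force: [0.1, -1.2, 0.2]
gripper_width: 0.503
grasp_force: 0.0
t: 3.75
eef_pos: [0.4431, 0.0725, 0.0056]
tool_rot: [-0.0, 0.996, -0.092, 0.0]
contact_force: [0.5, -0.3, -0.1]
gripper_width: 0.499
grasp_force: 0.0
t: 3.95
eef_pos: [0.4427, 0.0725, 0.0032]
tool_rot: [0.0, 0.996, -0.092, -0.0]
contact_force: [0.3, 0.2, 0.3]
gripper_width: 0.497
grasp_force: 0.0
```

```bash
python3 nudge.py '[[0,0,0.003,0,0.5],[0,0,0,0,0.5],[0,0,0,0,0.5]]'; python3 nudge.py '[[0,0,0.002,0,0.5],[0,0,0,0,0.5]]';python3 nudge.py '[[0,0,0.002,0,0.5],[0,0,0,0,0.5]]'
```

```text
t: 4.25
eef_pos: [0.4427, 0.0726, 0.0001]
tool_rot: [0.0, 0.996, -0.092, -0.0]
contact_force: [0.1, 0.3, -0.1]
gripper_width: 0.498
grasp_force: 0.0
t: 4.45
eef_pos: [0.443, 0.0726, -0.0018]
tool_rot: [-0.0, 0.996, -0.092, 0.0]
contact_force: [-0.1, 0.4, 0.8]
gripper_width: 0.507
grasp_force: 0.0
t: 4.65
eef_pos: [0.4431, 0.0726, -0.0019]
tool_rot: [0.001, 0.996, -0.092, 0.0]
contact_force: [-7.2, -1.7, 32.2]
gripper_width: 0.497
grasp_force: 16.2
```

```bash
python3 nudge.py '[[0,0,-0.02,0,0.5],[0,0,-0.0245,0,0.5],[0,0,0,0,0.5],[0,0,0,0,0.5],[0,0,0,0,0.5]]'
python3 -c "
from h import *
to(.5395-.0502*.983,.0546+.0502*.184,.0405,-.185)"
```

```text
t: 5.15
eef_pos: [0.4424, 0.0723, 0.0402]
tool_rot: [0.0, 0.996, -0.093, -0.0]
contact_force: [-0.6, -0.0, 0.5]
gripper_width: 0.502
grasp_force: 0.0
t 5.15 pos [0.4424 0.0723 0.0402] ang -0.185 F [-0.6 -0.   0.5] tool d [ 0.0485 -0.0004 -0.0004] turn -0.0
```

```bash
python3 nudge.py '[[0.004,0,0,0,0.5],[0.004,0,0,0,0.5],[0.004,0,0,0,0.5],[0.004,0,0,0,0.5],[0.004,0,0,0,0.5],[0.004,0,0,0,0.5],[0.004,0,0,0,0.5],[0.004,0,0,0,0.5],[0.003,0,0,0,0.5],[0,0,0,0,0.5],[0,0,0,0,0.5]]'
python3 -c "
from h import *
to(.5395-.0502*.983,.0546+.0502*.184,.0405,-.185); cv2.imwrite('pics/w2.png',vision.read_camera('wrist'))"
```

```text
t: 6.25
eef_pos: [0.4773, 0.0661, 0.0408]
tool_rot: [-0.0, 0.996, -0.092, 0.0]
contact_force: [-0.4, 0.5, -0.1]
gripper_width: 0.5
grasp_force: 0.0
t 6.25 pos [0.4773 0.0661 0.0408] ang -0.185 F [-0.4  0.5 -0.1] tool d [ 0.0131 -0.0001  0.0003] turn -0.0
```

View pics/w2.png

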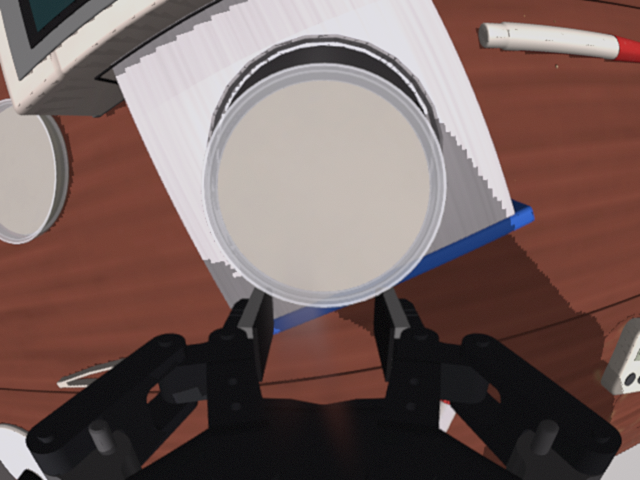

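The dish, centred at (325,185), rides against both fingertips and is aligned with the seat, whose rim spans columns 210–438. The remaining gap is about 13 mm, so I keep pushing.

```bash
python3 nudge.py '[[0.003,0,0,0,0.5],[0.003,0,0,0,0.5],[0.003,0,0,0,0.5],[0.003,0,0,0,0.5],[0.001,0,0,0,0.5],[0,0,0,0,0.5],[0,0,0,0,0.5],[0,0,0,0,0.5]]'
python3 -c "
from h import *
to(.5395-.0502*.983,.0546+.0502*.184,.0405,-.185); cv2.imwrite('pics/w3.png',vision.read_camera('wrist'))"
```

```text
t: 7.1
eef_pos: [0.4899, 0.0637, 0.0408]
tool_rot: [0.0, 0.996, -0.092, -0.0]
contact_force: [-0.9, -0.3, 1.0]
gripper_width: 0.503
grasp_force: 0.0
t 7.1 pos [0.4899 0.0637 0.0408] ang -0.185 F [-0.9 -0.3  1. ] tool d [ 0.0002 -0.0001  0.0003] turn -0.0
```

View pics/w3.png

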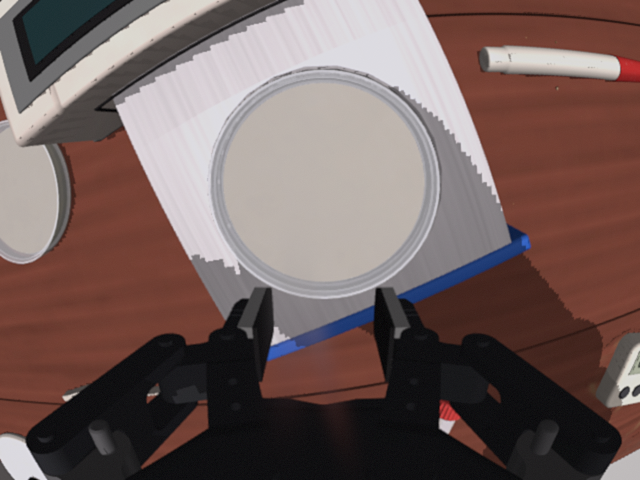

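The dish, now at (325,183), has left the fingers and sits concentric inside the rim, so it looks seated. I back off, close and turn the gripper, and verify from the fixed cameras.

```bash
python3 nudge.py '[[-0.015,0,0,0,0.5],[-0.03,0,0,0,0.5],[0,0,0,-0.143,0],[0,0,0,-0.143,0],[0,0,0,-0.142,0],[0,0,0,0,0],[0,0,0,0,0]]'
python3 - <<'E'
from h import *
to(.456,.034,.026,.243)
for n in ("scene","top","wrist"): cv2.imwrite(f'pics/{n}4.png',vision.read_camera(n))
im=cv2.imread('pics/scene4.png')[180:310,230:420]; cv2.imwrite('pics/c4.png',cv2.resize(im,None,fx=4,fy=4,interpolation=cv2.INTER_CUBIC))
E
```

```text
t: 7.85
eef_pos: [0.4458, 0.0719, 0.0408]
tool_rot: [-0.0, 0.993, 0.119, -0.0]
contact_force: [-0.0, -0.5, -0.6]
gripper_width: 0.0
grasp_force: 0.0
t 7.85 pos [0.4458 0.0719 0.0408] ang 0.239 F [-0.  -0.5 -0.6] tool d [0.0009 0.0393 0.0148] turn -0.004
```

View pics/c4.png

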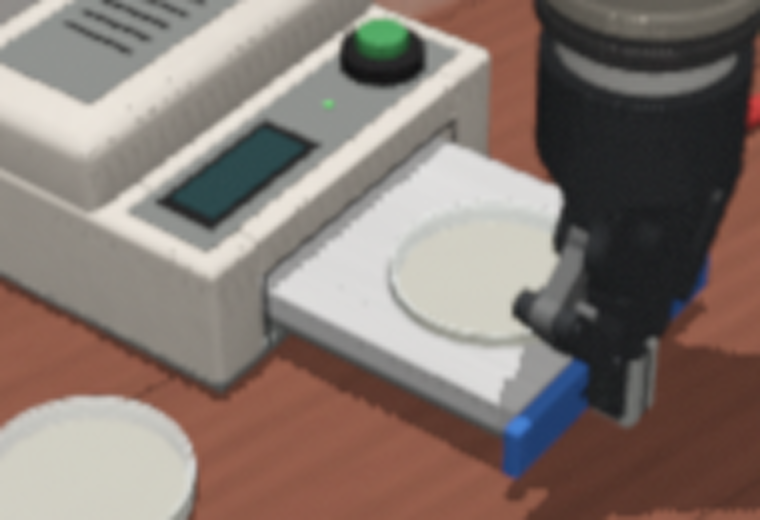

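The dish lies flush in the seat with only its low rim above the deck. Now I move to the drawer front and start pushing.

```bash
python3 nudge.py '[[0,0.02,0,0,0],[0,0.019,0.005,0,0],[0,0,0.0098,0,0],[0,0,0,0,0],[0.004,0,0,0,0],[0.004,0,0,0,0],[0.003,0,0,0,0],[0.003,0,0,0,0],[0.004,0,0,0,0],[0.005,0,0,0,0],[0.005,0,0,0,0],[0.005,0,0,0,0],[0.005,0,0,0,0],[0.005,0,0,0,0]]'
python3 -c "
from h import *
to(.4784+.109*.9706,.0395+.109*.2409,.026,.243)"
```

```text
t: 9.4
eef_pos: [0.4969, 0.0448, 0.0258]
tool_rot: [-0.0, 0.993, 0.121, -0.0]
contact_force: [-5.5, 0.4, 0.8]
gripper_width: 0.001
grasp_force: 2.2
t 9.4 pos [0.4969 0.0448 0.0258] ang 0.243 F [-5.5  0.4  0.8] tool d [ 0.0897  0.0007 -0.0003] turn 0.0
```

Pushing works at about 5 N, with roughly 90 mm still to go.

```bash
python3 nudge.py '[[0.005,0,0,0,0],[0.005,0,0,0,0],[0.005,0,0,0,0],[0.005,0,0,0,0],[0.005,0,0,0,0],[0.005,0,0,0,0],[0.005,0,0,0,0],[0.005,0,0,0,0],[0.005,0,0,0,0],[0.005,0,0,0,0],[0.005,0,0,0,0],[0.005,0,0,0,0],[0.005,0,0,0,0],[0.005,0,0,0,0],[0.004,0,0,0,0],[0.003,0,0,0,0],[0.003,0,0,0,0],[0.002,0,0,0,0],[0,0,0,0,0]]'
python3 -c "
from h import *
to(.4784+.109*.9706,.0395+.109*.2409,.026,.243);cv2.imwrite('pics/w5.png',vision.read_camera('wrist'))"
```

```text
t: 11.3
eef_pos: [0.5769, 0.0645, 0.0259]
tool_rot: [-0.0, 0.993, 0.121, 0.0]
contact_force: [-3.0, 1.6, -0.5]
gripper_width: 0.0
grasp_force: 1.3
t 11.3 pos [0.5769 0.0645 0.0259] ang 0.243 F [-3.   1.6 -0.5] tool d [ 0.0074  0.0005 -0.0001] turn -0.0
```

View pics/w5.png

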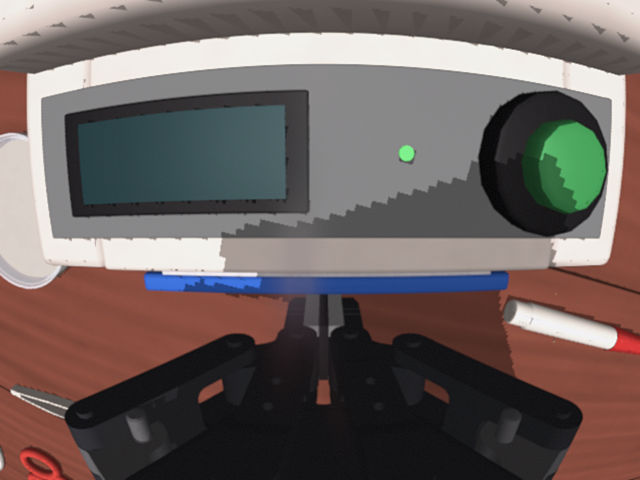

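The drawer is nearly in: the blue plate is at row 282, just in front of the ledge edge at row 268. I push until the force rises at the stop.

```bash
python3 nudge.py '[[0.003,0,0,0,0],[0.002,0,0,0,0],[0.001,0,0,0,0],[0,0,0,0,0]]';python3 nudge.py '[[0.0015,0,0,0,0],[0.0015,0,0,0,0],[0,0,0,0,0]]';python3 nudge.py '[[0.0015,0,0,0,0],[0.001,0,0,0,0],[0,0,0,0,0]]'
```

```text
t: 11.75
eef_pos: [0.5817, 0.0653, 0.026]
tool_rot: [0.0, 0.993, 0.121, -0.001]
contact_force: [-6.2, -0.2, 2.5]
gripper_width: -0.002
grasp_force: 3.1
t: 12.05
eef_pos: [0.5818, 0.0653, 0.0258]
tool_rot: [0.001, 0.993, 0.121, -0.004]
contact_force: [-14.6, -1.7, 11.7]
gripper_width: -0.003
grasp_force: 7.4
t: 12.35
eef_pos: [0.5818, 0.0651, 0.0255]
tool_rot: [0.002, 0.993, 0.121, -0.006]
contact_force: [-21.8, -2.5, 17.5]
gripper_width: -0.001
grasp_force: 10.6
```

The hard stop is reached. I retreat, rise, and look at the result.

```bash
python3 nudge.py '[[-0.01,0,0,0,0],[-0.03,0,0,0,0],[-0.03,0,0,0,0],[0,0,-0.05,0,0],[0,0,-0.05,0,0],[0,0,-0.02,0,0],[0,0,0,0,0]]'
python3 - <<'E'
from h import *
to(.6568,.0203,.1,.243)
t=vision.read_camera("top"); s=vision.read_camera("scene"); cv2.imwrite('pics/top6.png',t); cv2.imwrite('pics/scene6.png',s)
def bl(im,box):
    h=cv2.cvtColor(im,cv2.COLOR_BGR2HSV).astype(int); m=(h[...,0]>100)&(h[...,0]<130)&(h[...,1]>120)&(h[...,2]>80)
    k=np.zeros(m.shape,bool);k[box[1]:box[3],box[0]:box[2]]=1; return np.argwhere(m&k)[:,::-1]
p=ray("top",bl(t,(300,180,430,290)),.04); ex=np.array([.9706,.2409])
print("blue mid along ex",len(p),np.median(p@ex),"before",np.array([.4822,.0404])@ex)
a=cv2.resize(t[100:250,280:430],(400,400),interpolation=cv2.INTER_CUBIC);b=cv2.resize(s[150:300,200:400],(400,300),interpolation=cv2.INTER_CUBIC)
o=np.zeros((400,800,3),np.uint8);o[:,:400]=a;o[:300,400:]=b;cv2.imwrite('pics/c6.png',o)
E
```

```text
t: 13.05
eef_pos: [0.5241, 0.0503, 0.1505]
tool_rot: [0.0, 0.993, 0.121, 0.006]
contact_force: [0.2, 0.4, -0.5]
gripper_width: 0.001
grasp_force: 0.0
t 13.05 pos [0.5241 0.0503 0.1505] ang 0.242 F [ 0.2  0.4 -0.5] tool d [0.1211 0.0607 0.0519] turn -0.001
blue mid along ex 48 0.5943592538937019 before 0.47775568
```

View pics/c6.png

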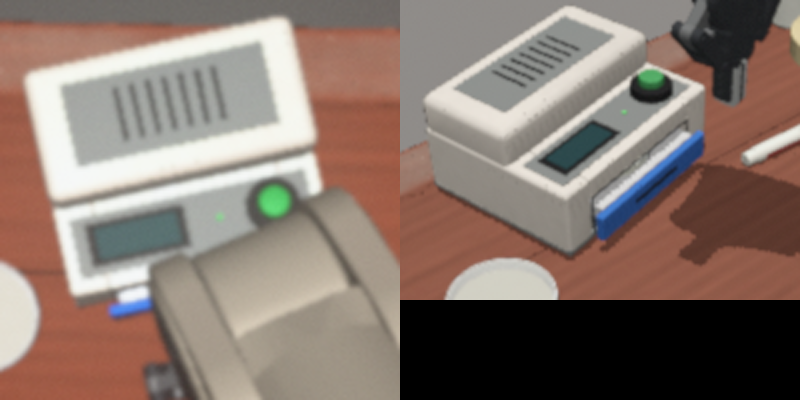

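The drawer front sits tight against the counter, home, at the hard stop. Next is the key.

```bash
python3 nudge.py '[[0.03,0.015,0,0,0],[0.03,0.015,0,0,0],[0.03,0.015,0,0,0],[0.031,0.0157,0,0,0],[0,0,0.02,0,0],[0,0,0.022,0,0],[0,0,0.008,0,0],[0,0,0,0,0],[0,0,0,0,0]]'
python3 - <<'E'
from h import *
to(.6568,.0203,.085,.243)
o,M=pose(); i=vision.camera_info('wrist'); im=vision.read_camera('wrist'); h=cv2.cvtColor(im,cv2.COLOR_BGR2HSV).astype(int)
cv2.imwrite('pics/w7.png',im)
m=(h[...,0]>45)&(h[...,0]<85)&(h[...,1]>100); yx=np.argwhere(m); print(len(yx),yx.min(0),yx.max(0))
E
```

```text
t: 14.05
eef_pos: [0.6519, 0.0204, 0.096]
tool_rot: [-0.0, 0.993, 0.121, 0.0]
contact_force: [0.6, -0.0, 0.3]
gripper_width: 0.006
grasp_force: 0.0
t 14.05 pos [0.6519 0.0204 0.096 ] ang 0.243 F [ 0.6 -0.   0.3] tool d [0.0047 0.0013 0.011 ] turn -0.0
858 [263 239] [297 352]
```

View pics/w7.png

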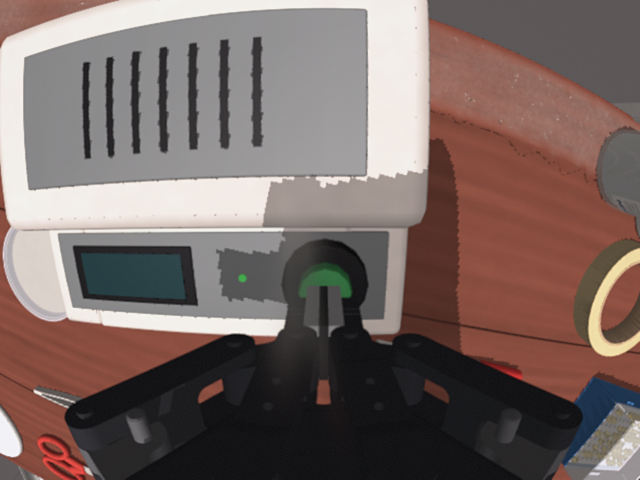

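The fingertips at (323,290) are over the green cap, centred left-right at column 325 and about 4 mm short in x. I correct that and press.

```bash
python3 nudge.py '[[0.0045,0.001,0,0,0],[0,0,0.004,0,0],[0,0,0.003,0,0],[0,0,0,0,0],[0,0,0,0,0]]';python3 nudge.py '[[0,0,0.003,0,0],[0,0,0,0,0],[0,0,0,0,0]]';python3 nudge.py '[[0,0,0.003,0,0],[0,0,0,0,0],[0,0,0,0,0]]'
```

```text
t: 14.6
eef_pos: [0.6572, 0.0205, 0.0896]
tool_rot: [0.0, 0.993, 0.121, 0.001]
contact_force: [2.9, 0.1, 3.0]
gripper_width: 0.0
grasp_force: 1.4
t: 14.9
eef_pos: [0.6573, 0.0205, 0.088]
tool_rot: [0.0, 0.993, 0.121, 0.001]
contact_force: [-2.3, 0.2, 13.1]
gripper_width: 0.0
grasp_force: 6.7
t: 15.2
eef_pos: [0.6574, 0.0205, 0.0876]
tool_rot: [0.001, 0.993, 0.121, 0.001]
contact_force: [-9.7, -1.5, 30.3]
gripper_width: -0.003
grasp_force: 15.6
```

Hard stop at z 0.0876. I release slowly to see over what travel the spring acts.

```bash
for i in 1; do python3 nudge.py '[[0,0,-0.006,0,0],[0,0,0,0,0],[0,0,0,0,0]]'; python3 nudge.py '[[0,0,-0.0015,0,0],[0,0,0,0,0],[0,0,0,0,0]]'; python3 nudge.py '[[0,0,-0.0015,0,0],[0,0,0,0,0],[0,0,0,0,0]]';python3 nudge.py '[[0,0,-0.0015,0,0],[0,0,0,0,0],[0,0,0,0,0]]'; done | grep -E "eef|contact"
```

```text
eef_pos: [0.6568, 0.0205, 0.0892]
contact_force: [2.2, 0.5, 2.0]
eef_pos: [0.6563, 0.0205, 0.0902]
contact_force: [2.0, 0.2, 2.9]
eef_pos: [0.656, 0.0204, 0.0917]
contact_force: [-0.0, 0.1, 1.4]
eef_pos: [0.6559, 0.0204, 0.0932]
contact_force: [-0.2, -1.2, -0.6]
```

The spring acts from about 0.092 down to 0.088, so the full 4 mm stroke was reached. I retreat upward, check and hand in.

```bash
python3 nudge.py '[[0,0,-0.03,0,0],[0,0,-0.04,0,0],[0,0,-0.04,0,0],[-0.03,0,0,0,0],[-0.04,0,0,0,0],[0,0,0,0,0],[0,0,0,0,0],[0,0,0,0,0]]' && python3 -c "
from station import bot, vision, workorder
print(workorder.hand_in())"
```

```text
t: 17.2
eef_pos: [0.5893, 0.0038, 0.2037]
tool_rot: [-0.0, 0.993, 0.121, 0.001]
contact_force: [0.5, 0.9, 0.2]
gripper_width: -0.001
grasp_force: 0.0
the job is handed in; nothing more can be done
None
```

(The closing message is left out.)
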